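# Latch the slide frame and hold the viewer over the slide

## Task

On the inspection stage, turn the orange turnbutton fully across the slide frame to secure it. Then pick up the white hand-held viewer, lift it over the row of stain bottles and hold it upright over the glass slide, centred on it, its long side along the slide's long side, about 1 cm above the glass and never touching the stage. Finish while still holding it there, keeping still, with the slide frame shut and every other thing left standing where it was.

Things in the scene. Friction and masses are not known exactly. Their poses are not given: they have to be found in the camera images.
- specimen (a point): middle of the top face of the glass slide (26 by 76 mm, pink specimen in the middle) on the grey inspection stage, always 22 mm above the bench. Axes are those of the stage: x across the slide, y along its long side, z up. Around it lies the shut aluminium slide frame: window 44 (x) by 92 (y) mm centred on the slide, top face 26 mm above the bench.
- slide_frame (a joint): hinge of the slide frame, along the stage's far (+x) edge: 0 = lying shut (as it starts), grows as the frame is lifted. It lies shut by its own weight.
- button_pivot (a point): top of the orange turnbutton on its vertical pivot, 56 mm above the bench, 77 mm to the -x side (stage axes) of the slide's middle, beside the frame's front edge. A bar 64 mm long, 12 wide, from 28 to 36 mm above the bench, with a grip fin of the same width, 44 long, from 36 to 56 mm, both centred on the pivot. This point's y runs along the bar, x across it.
- turnbutton (a joint): angle of the turnbutton in rad: 0 = bar along the frame's front edge (stage's y; frame free), 1.57 = firm stop, bar square to that edge with one end over the frame (secured). Starts between 0.1 and 0.45, grows CLOCKWISE seen from above, stays where it is left; turning takes about 0.06 N m.
- viewer: hand-held viewer, a rigid block standing loose on the bench, 0.14 to 0.22 kg, 105 mm tall: black foot 40 (x) by 72 (y) mm, 22 high; above it a white body 36 (x) by 56 (y) mm up to 98 mm; small green cap. Origin at the centre of the underside, z up, y along the foot's long side. Starts to the right (-y) of the tray; may have swapped places with the jar.
- tray: fixed open blue tray with the three stain bottles in a row along its x axis, between the viewer and the stage; 250 (x) by 62 (y) by 35 mm high, walls and floor 4 mm; origin at the centre of its underside. Yaw varies a little.
- bottle0: amber stain bottle, black cap, diameter 44, height 100, standing in the blue tray (so its top is 104 above the bench); sizes in mm; loose bystander, origin at the centre of its underside
- bottle1: green stain bottle, white cap, diameter 44, height 100, standing in the blue tray (so its top is 104 above the bench); sizes in mm; loose bystander, origin at the centre of its underside
- bottle2: amber stain bottle, red cap, diameter 44, height 100, standing in the blue tray (so its top is 104 above the bench); sizes in mm; loose bystander, origin at the centre of its underside
- jar: squat clear jar with a yellow lid, diameter 54, height 52; sizes in mm; loose bystander, origin at the centre of its underside
- slidebox: closed flat green box 90 (x) by 150 (y) by 34 high; sizes in mm; loose bystander, origin at the centre of its underside
- petri: clear closed dish, diameter 90, height 16; sizes in mm; loose bystander, origin at the centre of its underside
- beaker: open glass beaker, diameter 66, height 85; sizes in mm; loose bystander, origin at the centre of its underside
- stage: inspection stage, a grey plate fixed to the bench, 170 (x) by 150 (y) mm, top 18 mm above the bench, carrying slide, slide frame and turnbutton; origin at the middle of its underside on the bench; the slide's middle lies at x = +17 mm, the turnbutton at x = -60 mm
Not all that is in view belongs to the job. Of the things that look like the stage, the middle-sized one is meant.

How it is judged:
By the outcome, as a careful person would: the job done as asked, in the order asked, and still so for the second after the job is handed in, while the arm keeps its last pose, push and grip.
It also fails if it takes over 53 s, if anything falls off the work surface, if the arm or the gripper's body presses on something with over 40 N, if the wrist force passes 120 N, or if a joint passes its speed limit or range.

## Robot

A 6-joint arm with a two-finger parallel gripper is mounted at the origin on the work surface. World frame = base frame: x ahead of the robot, y to its left, z up, the work surface at z = 0. Lengths are in m, angles in rad, forces in N, time in s.
With the tool pointing down it reaches from about 0.35 to 0.85 m from the base axis. Payload 8.1 kg.
Tool frame: the origin (TCP) lies on the centre line of the jaws, within the pads' length; the fingertips stand robot.finger_overhang ahead of it and the grasp point (between the pads) lies 5 mm behind it (robot.finger_overhang is the distance from the TCP to the fingertips, in m); z points along the fingers, y is the direction in which the jaws open and shut (so a half turn about z gives the same grasp; the last joint's range is limited). The gripper opens to 93 mm and grips with 3 to 60 N. Pads are 15 mm wide; open, the fingers measure 128 mm over their backs; the gripper's body (75 mm by 188 mm) begins 65 mm behind the grasp point.
Start: joints at [-1.259, 0.13, 1.488, -0, 1.523, -0.085], TCP at [0.232, -0.553, 0.197] pointing down, gripper open.
Joint ranges: [-2.96, 2.96], [-0.89, 2.26], [0.02, 2.5], [-1.34, 4.48], [0, 2.73], [-2.66, 2.66]. Speed limits (rad/s): [2.39, 2.39, 2.79, 3.14, 3.14, 3.14].

## Interface

Orientations are given as a rotation vector (axis times angle).
In Python, from plant import robot gives the robot as it stands. The module is installed in compiled form; this text tells all that it offers.
- The arm moves only by the tool carry_out, never from a script. Its argument "commands" is a list that holds one entry, the list of rows, each a list of 4 numbers: the shift along the tool's x, y, z in cm, then the turn about the tool's z in degrees. In form: [[[tx, ty, tz, roll], ...]]. A call has 1 to 20 rows; each row shifts and turns the commanded pose from where the row before left it, along the tool's axes as they then stand; what a row does not reach is not made up. A row lasts 1/12 s, in which the tool goes at most 41.7 mm and 7.16 degrees, less where a joint would pass 70% of its speed; a pose out of reach is approached as far as the arm can. A call is refused whole if a number of a shift passes 4.17 or a number of a turn 7.16, either way. A call with a gripper value outside its range is refused whole. "claw" is the finger opening in cm, from 0 to 9.3, set as the call begins (left out, the last holds). The fingers move at their own pace and stop on an object; "grip_force" is the grip in N (left out, the last holds). Time passes only in rows, so rows that do not move let the fingers close. It gives the time, the measured TCP pose, the force and the opening at its end, in the units of the state.
- robot.read_state(): the state, without advancing time (a new reading comes with each control period).
- robot.read_camera(name): name is "scene" or "top" or "wrist"; returns the picture (384x512x3 uint8, red, green, blue); there is no depth.
- robot.camera_params(name): a dict with "mtx" (3x3 intrinsics, pixels), "dist_coeffs" ([k1, k2, p1, p2, k3] as OpenCV has them; the pictures are not rectified), "R" (3x3) and "t" (3): a world point X has camera coordinates R X + t. Camera axes: x right, y down, z forward; pixel columns grow to the right and rows downward; lengths in m; the calibration is good to about 2 mm. A picture is of the moment at which its call begins: read the wrist's pose just before it. camera_params takes no time and is no camera call; for the wrist camera it gives the pose at the moment of the call.
- robot.close_job(): hands the job in, once; it reports no verdict.
The state is a dict: "t": time; "q": joint angles; "dq": joint speeds; "joint_torque": joint torques, N m; "tool_pos": TCP position; "orientation": TCP orientation; "force": force on the tool from outside, world axes, zero at the start; "wrist_torque": the same for the moment, N m; "opening": finger opening in m.
Only numpy, scipy, OpenCV 4.12 (cv2) and the standard library are available. Lean on these libraries where they do the work, as an engineer would, in place of code of your own. Each camera call takes 0.05 s, during which the arm holds its last target.

## Working session

There is one attempt and no reset: what is moved stays moved. The work goes in short steps, Python scripts to look and compute and a tool call to move; the robot and the scene stay as the last step left them, time stands still between calls to the robot, and variables do not carry over. Pictures are saved under pics/ and viewed, and the job is handed in when it is done.

Besides the shell and the picture viewer there is one more tool, called as a command line: name --argument value ..., lists and objects as JSON in quotes. carry_out: Moves the arm, as the interface text tells. Its arguments: {"type":"object","properties":{"commands":{"type":"array","items":{"type":"array","items":{"type":"array","items":{"type":"number"}}}},"claw":{"type":"number"},"grip_force":{"type":"number"}},"required":["commands"]}

```bash
mkdir -p pics; cat > h.py <<'E'
import numpy as np, cv2
from plant import robot
def cam(n,save=None):
    p=robot.camera_params(n); im=robot.read_camera(n)
    if save: cv2.imwrite('pics/'+save,im[:,:,::-1])
    np.savez('last_%s.npz'%n,im=im,**{k:np.array(v) for k,v in p.items()})
    return im,p
def load(n):
    d=np.load('last_%s.npz'%n); return d['im'],{k:d[k] for k in ('mtx','dist_coeffs','R','t')}
def ray(p,uv):
    u=cv2.undistortPoints(np.array(uv,float).reshape(-1,1,2),np.array(p['mtx']),np.array(p['dist_coeffs'])).reshape(-1,2)
    d=np.c_[u,np.ones(len(u))]@np.array(p['R']); c=-np.array(p['R']).T@np.array(p['t']); return c,d
def plane(p,uv,z):
    c,d=ray(p,uv); return c+d*((z-c[2])/d[:,2])[:,None]
def proj(p,X):
    r=cv2.Rodrigues(np.array(p['R']))[0]
    return cv2.projectPoints(np.array(X,float).reshape(-1,1,3),r,np.array(p['t']),np.array(p['mtx']),np.array(p['dist_coeffs']))[0].reshape(-1,2)
def tri(obs):
    A=np.zeros((3,3));b=np.zeros(3)
    for p,uv in obs:
        c,d=ray(p,[uv]);d=d[0]/np.linalg.norm(d[0]);M=np.eye(3)-np.outer(d,d);A+=M;b+=M@c
    return np.linalg.solve(A,b)
E
python3 - <<'E'
from h import *
np.set_printoptions(precision=4,suppress=True)
s=robot.read_state(); print(s, robot.finger_overhang)
for n in('scene','top','wrist'):
    im,p=cam(n,n+'0.png'); print(n,-np.array(p['R']).T@p['t'],p['mtx'][0][0])
E
```

```text
{'t': 0.0, 'q': array([-1.2594,  0.1312,  1.4893, -0.    ,  1.523 , -0.0854]), 'dq': array([ 0.0004,  0.0003, -0.0004,  0.0009,  0.001 , -0.0006]), 'joint_torque': array([ -0.0029, -55.9851, -49.1753,   0.0766,   0.0355,  -0.0001]), 'tool_pos': array([ 0.2317, -0.5528,  0.1964]), 'orientation': array([-3.0781, -0.6188,  0.0003]), 'force': array([-0.4226,  0.0342, -0.1464]), 'wrist_torque': array([-0.0051, -0.0111,  0.0074]), 'opening': 0.09304889586481596} 0.014
scene [ 1.0881 -0.7642  0.8994] 431.3957072662085
top [0.4082 0.048  1.6878] 473.6465230838852
wrist [ 0.3087 -0.5223  0.3832] 275.9116287760601
```

View pics/scene0.png

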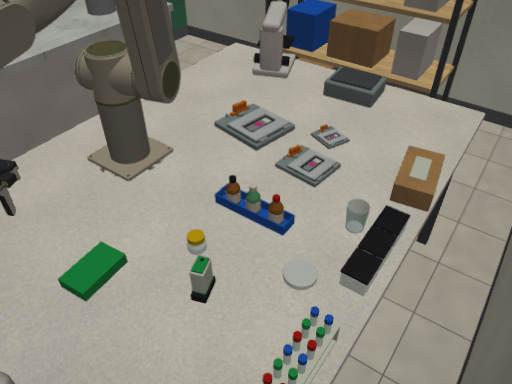

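View pics/top0.png

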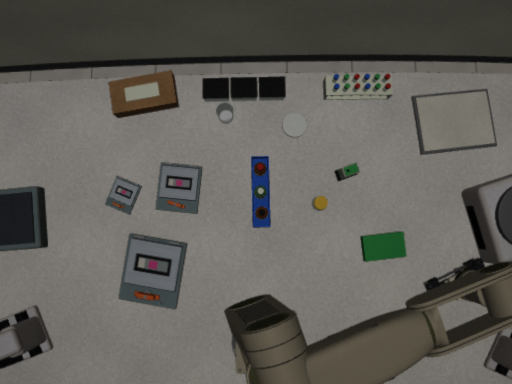

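View pics/wrist0.png

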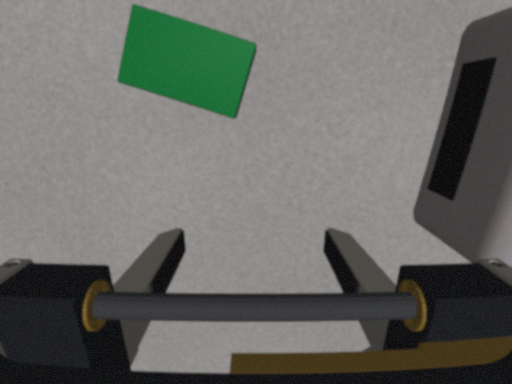

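Three things look like the stage in the top view: small (123,195), middle (180,188) and large (153,270). The middle one should be about 170x150 mm, so I'll measure it and enlarge it.

```bash
python3 - <<'E'
from h import *
np.set_printoptions(precision=4,suppress=True)
im,p=load('top')
a=cv2.resize(im[150:320,95:285],None,fx=4,fy=4,interpolation=cv2.INTER_CUBIC); cv2.imwrite('pics/crop_top.png',a[:600,:760,::-1])
b,q=load('scene')
a=cv2.resize(b[85:305,180:380],None,fx=2.7,fy=2.7,interpolation=cv2.INTER_CUBIC); cv2.imwrite('pics/crop_sc.png',a[:,:,::-1])
for n,uv in dict(small=(123,195),mid=(180,188),large=(153,270),viewer=(346,172),jar=(320,203),petri=(294,125),beaker=(225,114),tray=(261,192)).items(): print(n,plane(p,[uv],0.02)[0])
E
```

```text
small [0.5284 0.4977 0.02  ]
mid [0.5488 0.2926 0.02  ]
large [0.2613 0.3927 0.02  ]
viewer [ 0.5927 -0.2986  0.02  ]
jar [ 0.4844 -0.2016  0.02  ]
petri [ 0.766 -0.118  0.02 ]
beaker [0.8115 0.1284 0.02  ]
tray [0.5281 0.0062 0.02  ]
```

View pics/crop_top.png

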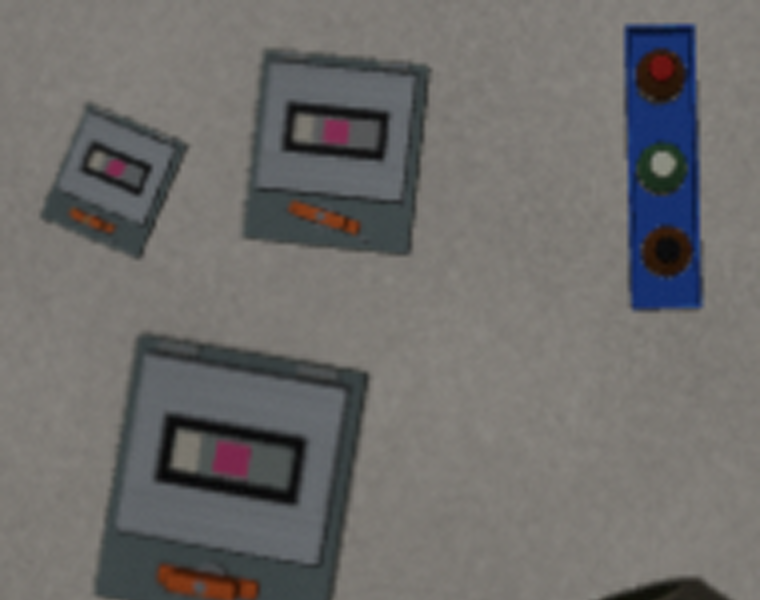

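View pics/crop_sc.png

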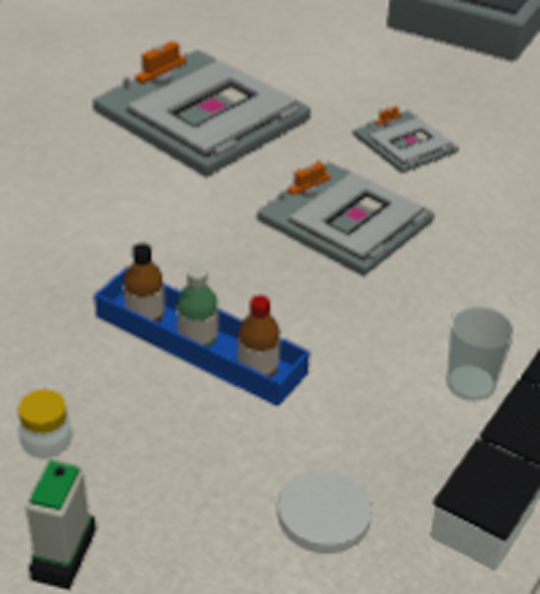

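Enlarged, the middle one at top (180,188) / scene (308,163) has its grey plate between the small one and the large one in size. That matches "middle-sized". I'll move above the viewer first for a close look.

carry_out --commands '[[[3.3, -1.4, -1.3, 0], [3.3, -1.4, -1.3, 0], [3.3, -1.4, -1.3, 0], [3.3, -1.4, -1.3, 0], [3.3, -1.4, -1.3, 0], [3.3, -1.4, -1.3, 0], [3.3, -1.4, -1.3, 0], [3.3, -1.4, -1.3, 0], [3.3, -1.4, -1.3, 0], [3.3, -1.4, -1.3, 0], [0, 0, 0, 0], [0, 0, 0, 0]]]'

```text
t: 1.15
tool_pos: [0.4835, -0.2954, 0.3281]
orientation: [3.078, 0.625, 0.001]
force: [-0.5, -0.1, -0.3]
opening: 0.0929
```

```bash
python3 - <<'E'
from h import *
np.set_printoptions(precision=4,suppress=True)
s=robot.read_state(); print(s['t'],s['tool_pos'],s['orientation'],s['q'])
im,p=cam('wrist','w1.png'); np.savez('w1.npz',im=im,**p)
print(np.array(p['R']))
im,p=load('top')
c=np.array([(263,50),(430,68),(410,255),(243,237)])/4+[95,150]
P=plane(p,c,0.018); print(P, np.linalg.norm(P-np.roll(P,-1,0),axis=1), P.mean(0))
E
```

```text
1.15 [ 0.4835 -0.2954  0.3281] [3.0779 0.6247 0.0012] [-0.6389  0.0228  1.3659 -0.      1.7517  0.5314]
[[ 0.3891 -0.9212  0.0013]
 [-0.88   -0.3713  0.2963]
 [-0.2724 -0.1165 -0.9551]]
[[0.6418 0.3611 0.018 ]
 [0.622  0.2118 0.018 ]
 [0.4563 0.232  0.018 ]
 [0.4753 0.3804 0.018 ]] [0.1507 0.1669 0.1496 0.1676] [0.5489 0.2963 0.018 ]
```

View pics/w1.png

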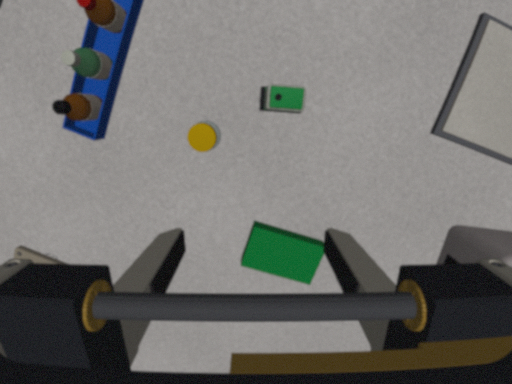

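The middle plate measures 168x150 mm, so it is the one meant. Stage yaw is about -6.8°. Next I'll go above it and align the tool roughly with the turnbutton.

carry_out --commands '[[[1.25, -3.56, 0.2, 0], [1.25, -3.56, 0.2, 0], [1.25, -3.56, 0.2, 0], [1.25, -3.56, 0.2, 0], [1.25, -3.56, 0.2, 0], [1.25, -3.56, 0.2, 0], [1.25, -3.56, 0.2, 0], [1.25, -3.56, 0.2, 0], [1.25, -3.56, 0.2, 0], [1.25, -3.56, 0.2, 0], [1.25, -3.56, 0.2, 0], [1.25, -3.56, 0.2, 0], [1.25, -3.56, 0.2, 0], [1.25, -3.56, 0.2, 0], [1.25, -3.56, 0.2, 0], [0, 0, 0, 0], [0, 0, 0, 0]]]'

```text
t: 2.62
tool_pos: [0.4482, 0.2683, 0.2958]
orientation: [3.078, 0.621, -0.004]
force: [0.4, -0.7, 0.4]
opening: 0.0931
```

```bash
python3 - <<'E'
from h import *
np.set_printoptions(precision=4,suppress=True)
s=robot.read_state(); print(s['t'],s['tool_pos'],s['orientation'],s['q'])
im,p=cam('wrist','w2.png'); np.savez('w2.npz',im=im,**p)
E
```

```text
2.6167 [0.4482 0.2683 0.2958] [ 3.0785  0.6214 -0.0042] [ 0.4415 -0.097   1.5408 -0.0004  1.7006  1.6139]
```

View pics/w2.png

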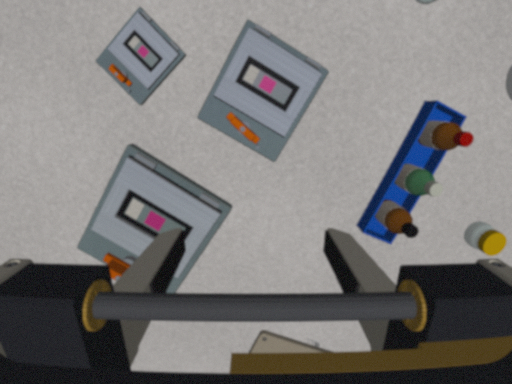

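carry_out --commands '[[[0, 0, 0, -7.1], [0, 0, 0, -7.1], [0, 0, 0, -7.1], [0, 0, 0, -7.1], [0, 0, 0, -7.1], [0, 0, 0, -7.1], [0, 0, 0, -7.1], [0, 0, 0, 0], [0, 0, 0, 0]]]' --claw 4.5

```text
t: 3.42
tool_pos: [0.4493, 0.2664, 0.2974]
orientation: [2.54, 1.848, -0.0]
force: [-0.6, 0.4, 0.2]
opening: 0.0454
```

```bash
python3 - <<'E'
from h import *
np.set_printoptions(precision=4,suppress=True)
s=robot.read_state(); print(s['t'],s['tool_pos'],s['orientation'],s['q'])
im,p=cam('wrist','w3.png'); np.savez('w3.npz',im=im,**p)
E
```

```text
3.4167 [0.4493 0.2664 0.2974] [ 2.5405  1.8476 -0.0003] [ 0.4374 -0.1     1.5407 -0.0004  1.7009  0.7505]
```

View pics/w3.png

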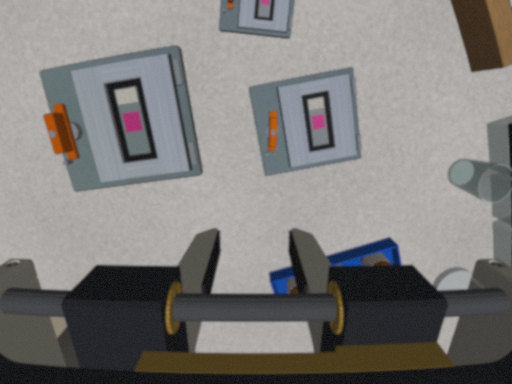

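The chosen stage is at (305,121) in w3 with its turnbutton at (272,131). In w2 the button is at (243,127). I'll triangulate from w2, w3, top and scene.

```bash
cat >> h.py <<'E'
def ld(f):
    d=np.load(f); return d['im'],{k:d[k] for k in ('mtx','dist_coeffs','R','t')}
def blob(im,lo,hi,near,rad=25):
    m=cv2.inRange(cv2.cvtColor(im,cv2.COLOR_RGB2HSV),lo,hi)
    w=np.zeros_like(m); cv2.circle(w,near,rad,255,-1); m&=w
    n,l,st,ce=cv2.connectedComponentsWithStats(m)
    if n<2: return None
    i=1+np.argmax(st[1:,4]); ys,xs=np.where(l==i)
    return ce[i],st[i,4],np.c_[xs,ys].astype(float)
def axis(P):
    c=P-P.mean(0); w,v=np.linalg.eigh(c.T@c); return v[:,1]
ORG=((5,150,110),(18,255,255)); PNK=((155,100,60),(178,255,255)); GRN=((60,120,50),(85,255,255))
E
python3 - <<'E'
from h import *
np.set_printoptions(precision=4,suppress=True)
W2=ld('w2.npz');W3=ld('w3.npz');T=load('top');S=load('scene')
for nm,c,near,z in(('org',ORG,[(243,127),(272,131),(176,204),(294,150)],.046),('pink',PNK,[(267,85),(318,122),(179,183),(312,164)],.022)):
    obs=[]
    for (im,p),n in zip((W2,W3,T,S),near):
        b=blob(im,*c,n,18)
        if b is None: print('none');continue
        Q=plane(p,b[2],z); a=axis(Q[:,:2]); a=a*np.sign(a[1])
        print(nm,b[0],b[1],plane(p,[b[0]],z)[0],'cw from y deg',np.degrees(np.arctan2(a[0],a[1]))); obs.append((p,b[0]))
    print('tri all',tri(obs),'w2w3',tri(obs[:2]),'w+top',tri(obs[:3]))
im,p=W3
a=cv2.resize(im[55:190,235:375],None,fx=4,fy=4,interpolation=cv2.INTER_CUBIC); cv2.imwrite('pics/w3c.png',a[:,:,::-1])
E
```

```text
org [235.027  121.1622] 111 [0.4982 0.3194 0.046 ] cw from y deg 20.895484897022712
org [272.8585 121.434 ] 106 [0.4976 0.3192 0.046 ] cw from y deg 14.566157849818778
org [170.9333 202.2667] 15 [0.4974 0.3212 0.046 ] cw from y deg 28.44530910713213
org [294.5417 147.8333] 24 [0.4871 0.3153 0.046 ] cw from y deg 17.800624234326346
tri all [0.4953 0.3183 0.0476] w2w3 [0.4979 0.3193 0.0441] w+top [0.4977 0.3197 0.051 ]
pink [267.0343  83.9886] 175 [0.5691 0.2954 0.022 ] cw from y deg 7.072103842996399
pink [317.8831 121.5   ] 154 [0.5689 0.2954 0.022 ] cw from y deg -0.29901308426437784
pink [178.5714 182.4286] 35 [0.5685 0.2972 0.022 ] cw from y deg 45.22953200876325
pink [311.7273 163.7727] 22 [0.5668 0.2986 0.022 ] cw from y deg -56.15609555393496
tri all [0.5684 0.2959 0.0246] w2w3 [0.5691 0.2954 0.0214] w+top [0.568  0.2959 0.0284]
```

View pics/w3c.png

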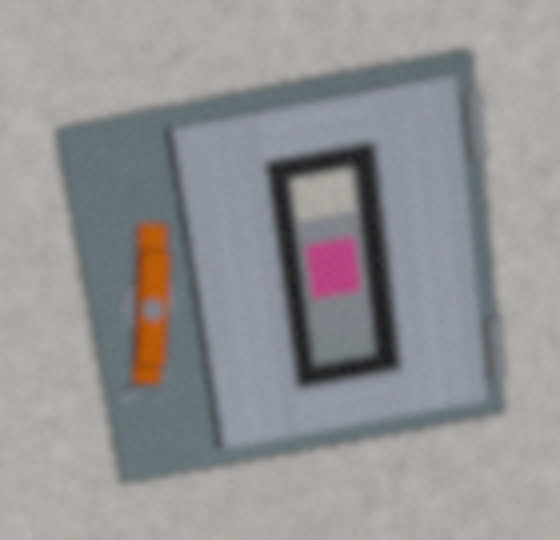

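```bash
python3 - <<'E'
from h import *
np.set_printoptions(precision=4,suppress=True)
im,p=ld('w3.npz'); o=np.array([235,55])
f=lambda q:np.array(q,float)/4+o-0.375
P=plane(p,f([(57,128),(470,50),(504,410),(122,482)]),.018)
print(P[:,:2],np.linalg.norm(P-np.roll(P,-1,0),axis=1),P.mean(0))
x=(P[1]+P[2]-P[0]-P[3]);print('yaw x',np.degrees(np.arctan2(x[1],x[0]))); y=P[0]+P[1]-P[2]-P[3];print('yaw y',np.degrees(np.arctan2(-y[0],y[1])))
W=plane(p,f([(268,160),(372,146),(397,366),(300,384)]),.024);print('win',W.mean(0),np.linalg.norm(W-np.roll(W,-1,0),axis=1))
v=plane(p,f([(152,309)]),.056);print('pivot',v)
b=plane(p,f([(153,222),(147,383)]),.036);d=b[0]-b[1];print('bar',b,np.linalg.norm(d),'cw',np.degrees(np.arctan2(d[0],d[1])),b.mean(0))
b=plane(p,f([(152,250),(147,368)]),.056);d=b[0]-b[1];print('fin',b,np.linalg.norm(d),'cw',np.degrees(np.arctan2(d[0],d[1])),b.mean(0))
E
```

```text
[[0.4786 0.3812]
 [0.6433 0.3601]
 [0.6256 0.2152]
 [0.46   0.2353]] [0.166  0.1461 0.1667 0.1471] [0.5519 0.2979 0.018 ]
yaw x -7.099896258931108
yaw y -7.105364622368084
win [0.5693 0.2957 0.024 ] [0.0416 0.0885 0.041  0.0906]
pivot [[0.4923 0.3051 0.056 ]]
bar [[0.5032 0.3351 0.036 ]
 [0.4825 0.2756 0.036 ]] 0.06297255034038783 cw 19.16533535013871 [0.4929 0.3054 0.036 ]
fin [[0.4986 0.3259 0.056 ]
 [0.4839 0.2842 0.056 ]] 0.04421266363874035 cw 19.46349142131641 [0.4913 0.3051 0.056 ]
```

Pivot (0.4925, 0.305), bar 19.3° clockwise of world y (button at about 0.21 rad), about 78° still to turn. Triangulated height is consistent with the text. Approaching.

carry_out --commands '[[[2.5, 1.46, 2.0, 1.4], [2.5, 1.46, 2.0, 0], [0, 0, 4.0, 0], [0, 0, 4.0, 0], [0, 0, 4.0, 0], [0, 0, 2.0, 0], [0, 0, 1.0, 0], [0, 0, 0, 0], [0, 0, 0, 0]]]'

```text
t: 4.22
tool_pos: [0.4927, 0.3065, 0.1084]
orientation: [2.559, 1.822, 0.001]
force: [0.3, -0.0, 1.3]
opening: 0.045
```

```bash
python3 - <<'E'
from h import *
np.set_printoptions(precision=4,suppress=True)
s=robot.read_state(); print(s['t'],s['tool_pos'],s['orientation'],s['q'],s['force'],s['wrist_torque'])
im,p=cam('wrist','w4.png'); np.savez('w4.npz',im=im,**p)
print(proj(p,[s['tool_pos'],[.4925,.305,.056]]))
E
```

```text
4.2167 [0.4927 0.3065 0.1084] [2.5587 1.8225 0.0012] [ 0.4681  0.1349  1.648  -0.0001  1.3579  0.8011] [ 0.2712 -0.0442  1.3361] [-0.0179 -0.0268  0.0128]
[[253.2115 226.4649]
 [253.6444 204.8608]]
```

View pics/w4.png

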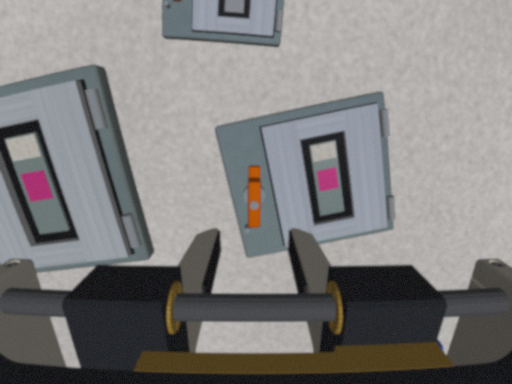

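The pivot shows at (254,205), where it was predicted. Descending and gripping.

carry_out --commands '[[[-0.15, 0, 2.5, 0], [0, 0, 2.0, 0], [0, 0, 0.95, 0], [0, 0, 0, 0], [0, 0, 0, 0]]]'

```text
t: 4.68
tool_pos: [0.4924, 0.3055, 0.0544]
orientation: [2.557, 1.825, 0.002]
force: [0.3, -0.2, 0.9]
opening: 0.0449
```

carry_out --commands '[[[0, 0, 0, 0], [0, 0, 0, 0], [0, 0, 0, 0], [0, 0, 0, 0], [0, 0, 0, 0], [0, 0, 0, 0]]]' --claw 0 --grip_force 25

```text
t: 5.18
tool_pos: [0.4917, 0.3052, 0.0532]
orientation: [2.557, 1.825, 0.0]
force: [-0.0, 0.1, -0.0]
opening: 0.0097
```

```bash
python3 - <<'E'
from h import *
np.set_printoptions(precision=4,suppress=True)
s=robot.read_state(); print(s['t'],s['tool_pos'],s['orientation'],s['q'],s['force'],s['wrist_torque'],s['opening'])
E
```

```text
5.1833 [0.4917 0.3052 0.0532] [2.557  1.8251 0.0005] [0.467  0.1874 1.6961 0.     1.2577 0.7979] [-0.0327  0.1025 -0.0023] [-0.0438 -0.0696  0.0364] 0.009705760208329405
```

```bash
python3 - <<'E'
from h import *
s=robot.read_state(); print(s['t'],s['opening'])
im,p=cam('wrist','w5.png'); s=robot.read_state(); print(s['t'],s['opening'],s['force'])
im,p=cam('scene'); a=cv2.resize(im[85:245,200:360],None,fx=3.7,fy=3.7,interpolation=cv2.INTER_CUBIC); cv2.imwrite('pics/s5.png',a[:,:,::-1])
E
```

```text
5.1833 0.009705760208329405
5.2333 0.005561025780932563 [-0.49281225 -0.42742388 -0.49314452]
```

View pics/w5.png

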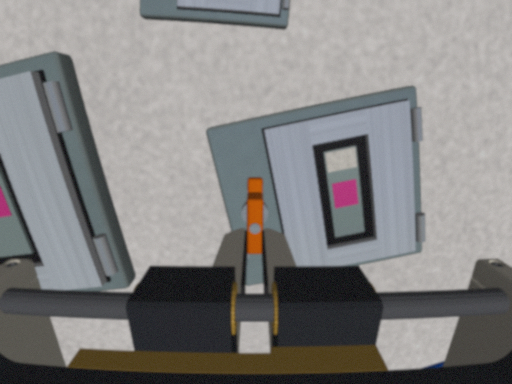

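View pics/s5.png

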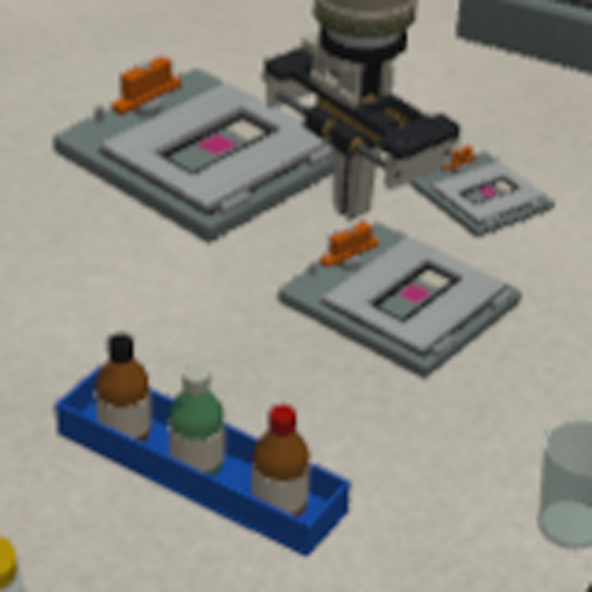

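```bash
python3 - <<'E'
from h import *
np.set_printoptions(precision=4,suppress=True)
s=robot.read_state(); print(s['t'],s['tool_pos'],s['opening'])
im,p=load('scene'); X=np.array([s['tool_pos'],s['tool_pos']-[0,0,.014],[.4925,.305,.056]])
print((proj(p,X)-[200,85])*3.7)
im,p=cam('wrist'); print(proj(p,X), -p['R'].T@p['t'])
E
```

```text
5.2833 [0.4916 0.3052 0.0529] 0.002395372225333689
[[348.6582 233.0418]
 [347.8215 245.4425]
 [349.593  230.7141]]
[[253.2371 226.48  ]
 [253.2839 219.2617]
 [254.4714 227.9901]] [0.5188 0.3825 0.2397]
```

```bash
python3 - <<'E'
from h import *
np.set_printoptions(precision=4,suppress=True)
im,p=cam('scene'); a=cv2.resize(im[105:185,250:340],None,fx=8,fy=7.5,interpolation=cv2.INTER_CUBIC); cv2.imwrite('pics/s6.png',a[:600,:,::-1])
s=robot.read_state(); print(s['t'],s['tool_pos'],s['opening'],robot.finger_overhang)
for z in (-.03,-.014,0,.02,.04): print(z,((proj(p,[np.array(s['tool_pos'])+[0,0,z]])-[250,105])*[8,7.5]))
im,q=cam('wrist'); a=cv2.resize(im[150:300,160:350],None,fx=4,fy=4,interpolation=cv2.INTER_CUBIC); cv2.imwrite('pics/w6.png',a[:,:,::-1])
E
```

```text
5.3833 [0.4916 0.3052 0.0529] 0.000612054984775309 0.014
-0.03 [[349.9587 375.9409]]
-0.014 [[352.0007 347.5844]]
0 [[353.8094 322.4492]]
0.02 [[356.4298 286.0076]]
0.04 [[359.094  248.9235]]
```

View pics/s6.png

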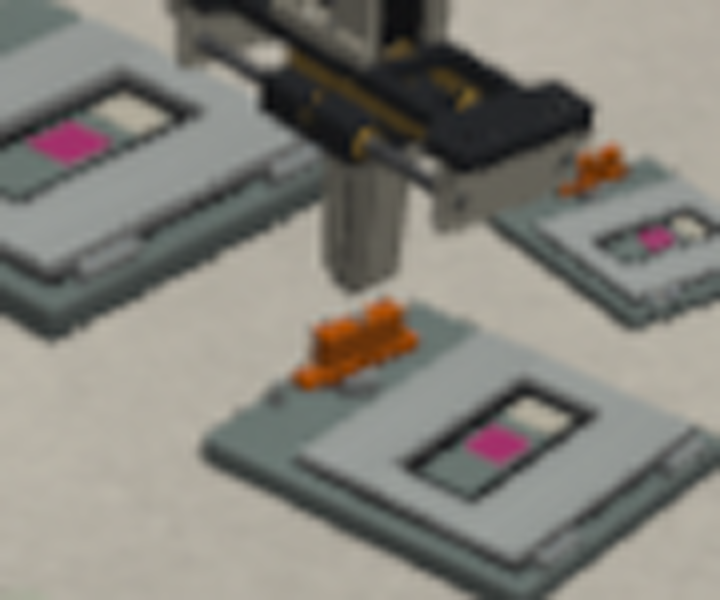

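View pics/w6.png

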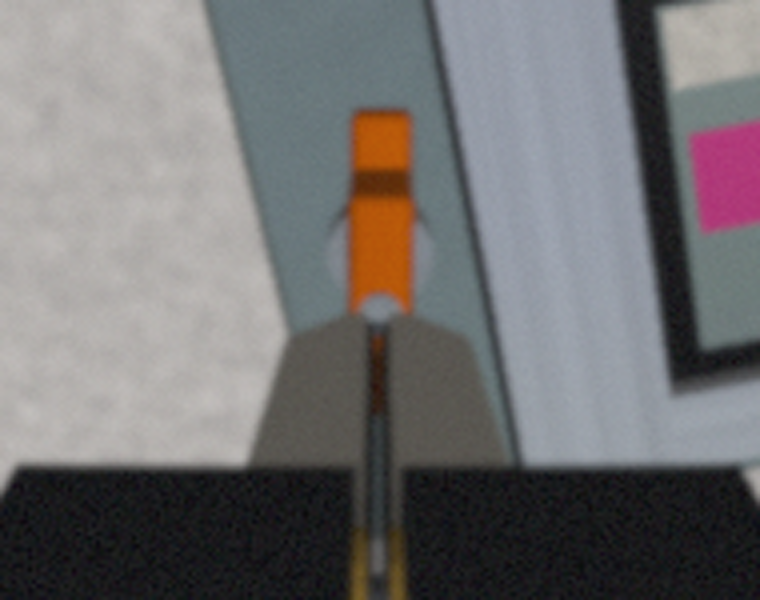

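The fingers closed on nothing. Both views put the fingertips at about z 0.07, roughly 15 mm above the fin top and about 32 mm short of where the reported TCP plus overhang says. The real tips sit about 18 mm behind the reported TCP. I'll reopen, go lower and check by eye.

carry_out --commands '[[[0, 0, 0, 0], [0, 0, 0, 0], [0, 0, 0, 0], [0, 0, 0, 0], [0, 0, 0, 0]]]' --claw 3.5

```text
t: 5.85
tool_pos: [0.4916, 0.3052, 0.0529]
orientation: [-2.557, -1.825, -0.0]
force: [0.3, -0.3, 0.5]
opening: 0.0295
```

carry_out --commands '[[[0, 0, 0.8, 0], [0, 0, 0.8, 0], [0, 0, 0.6, 0], [0, 0, 0, 0], [0, 0, 0, 0]]]'

```text
t: 6.27
tool_pos: [0.4908, 0.3047, 0.0298]
orientation: [-2.557, -1.825, 0.003]
force: [-0.8, -0.1, 0.1]
opening: 0.035
```

```bash
python3 - <<'E'
from h import *
np.set_printoptions(precision=4,suppress=True)
im,p=cam('scene'); a=cv2.resize(im[105:185,250:340],None,fx=8,fy=7.5,interpolation=cv2.INTER_CUBIC); cv2.imwrite('pics/s7.png',a[:600,:,::-1])
s=robot.read_state(); print(s['t'],s['tool_pos'],s['opening'],s['force'])
im,q=cam('wrist'); a=cv2.resize(im[150:300,160:350],None,fx=4,fy=4,interpolation=cv2.INTER_CUBIC); cv2.imwrite('pics/w7.png',a[:,:,::-1])
E
```

```text
6.3167 [0.4913 0.305  0.0304] 0.03534321726615718 [ 0.1931 -1.1095 -0.1012]
```

View pics/s7.png

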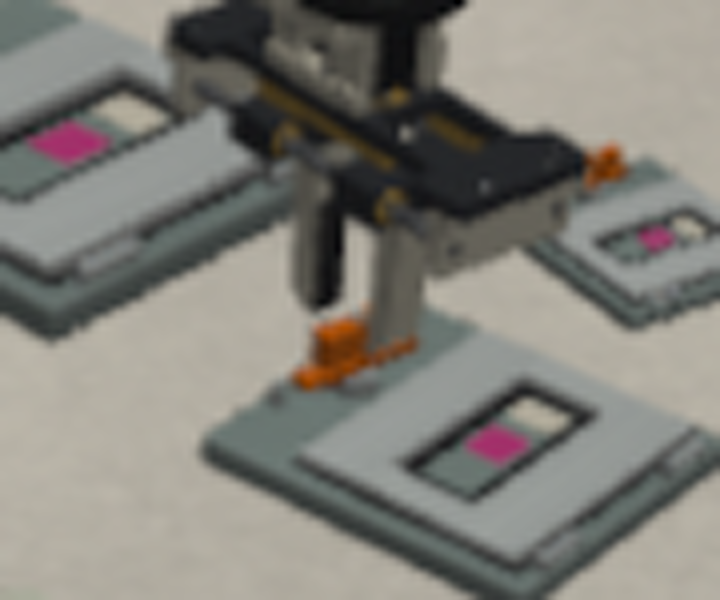

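View pics/w7.png

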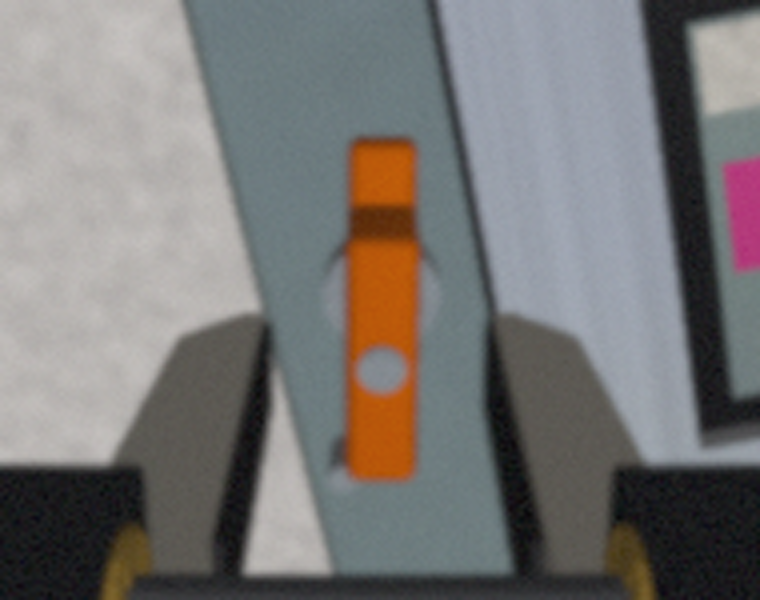

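```bash
python3 - <<'E'
from h import *
np.set_printoptions(precision=1,suppress=True)
im,p=load('scene')
from scipy.spatial.transform import Rotation as Ro
s=robot.read_state(); R=Ro.from_rotvec(s['orientation']).as_matrix(); print(R)
for z in (.035,.04,.045,.05,.055):
    X=[np.r_[(s['tool_pos']+R@[a,b,0])[:2],z] for a in(-.0075,.0075) for b in (.0175,.0345)]
    print(z,((proj(p,X)-[250,105])*[8,7.5]).tolist())
E
```

```text
[[ 0.3  0.9 -0. ]
 [ 0.9 -0.3 -0. ]
 [-0.  -0.  -1. ]]
0.035 [[364.2882346148954, 378.2615486178585], [389.98824059902836, 396.1270083759798], [391.18053916901, 367.0119513149756], [416.95126838318083, 384.7154424425845]]
0.04 [[364.9643802925202, 369.3152350650206], [390.72622560051786, 387.15594209552245], [391.91194445836754, 358.0826084915094], [417.7447715813478, 375.7612307599727]]
0.045 [[365.6433328814278, 360.3297938613735], [391.46729874990933, 378.14533170224814], [392.64636933637894, 349.1144132939592], [418.5415768382095, 366.767754178981]]
0.05 [[366.32510871738305, 351.3049822760957], [392.21147817804786, 369.0949298114658], [393.38383126658755, 340.1071260569358], [419.3417034183799, 357.73476845790344]]
0.055 [[367.00972425070404, 342.24055570640996], [392.95878214424874, 360.0044871126601], [394.12434783403614, 331.060505278678], [420.1451707218989, 348.6620274660749]]
```

carry_out --commands '[[[0, 0, 0.5, 0], [0, 0, 0.4, 0], [0, 0, 0.3, 0], [0, 0, 0, 0], [0, 0, 0, 0]]]'

```text
t: 6.78
tool_pos: [0.4913, 0.305, 0.0185]
orientation: [-2.557, -1.825, 0.001]
force: [-0.5, -0.0, 0.4]
opening: 0.0348
```

```bash
python3 - <<'E'
from h import *
np.set_printoptions(precision=4,suppress=True)
im,p=cam('scene'); a=cv2.resize(im[105:185,250:340],None,fx=8,fy=7.5,interpolation=cv2.INTER_CUBIC); cv2.imwrite('pics/s8.png',a[:600,:,::-1])
s=robot.read_state(); print(s['t'],s['tool_pos'],s['opening'],s['force'])
E
```

```text
6.8333 [0.4915 0.3051 0.0188] 0.034906596686044955 [ 0.5015  0.336  -0.525 ]
```

View pics/s8.png

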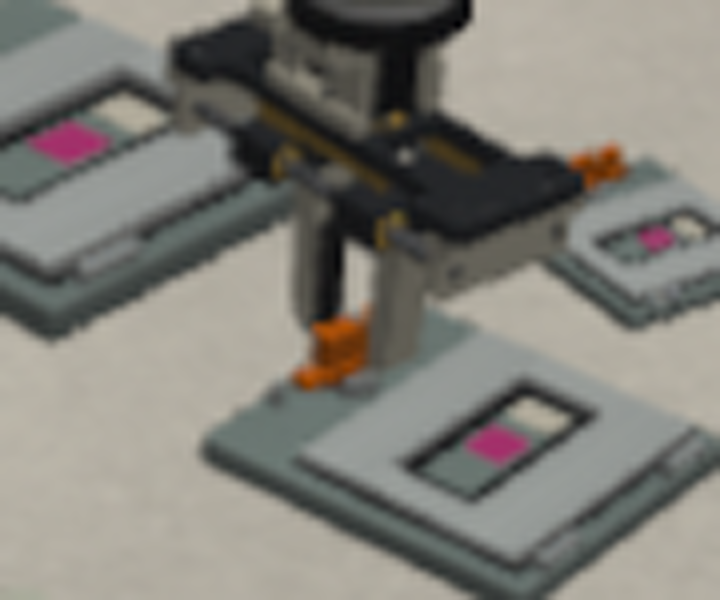

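carry_out --commands '[[[0, 0, 0, 0], [0, 0, 0, 0], [0, 0, 0, 0], [0, 0, 0, 0], [0, 0, 0, 0], [0, 0, 0, 0]]]' --claw 0 --grip_force 25

```text
t: 7.33
tool_pos: [0.492, 0.3051, 0.0191]
orientation: [2.557, 1.825, 0.001]
force: [1.9, -0.5, -0.7]
opening: 0.0117
```

Gripped at 11.7 mm. Now turning.

carry_out --commands '[[[0, 0, 0, 5], [0, 0, 0, 6], [0, 0, 0, 6], [0, 0, 0, 6], [0, 0, 0, 6], [0, 0, 0, 6], [0, 0, 0, 6], [0, 0, 0, 6], [0, 0, 0, 6], [0, 0, 0, 6], [0, 0, 0, 6], [0, 0, 0, 6], [0, 0, 0, 4], [0, 0, 0, 0], [0, 0, 0, 0]]]'

```text
t: 8.58
tool_pos: [0.4913, 0.3062, 0.0191]
orientation: [-3.138, 0.105, 0.0]
force: [-1.1, 6.5, 0.6]
opening: 0.0118
```

```bash
python3 - <<'E'
from h import *
from scipy.spatial.transform import Rotation as Ro
np.set_printoptions(precision=4,suppress=True)
s=robot.read_state(); R=Ro.from_rotvec(s['orientation']).as_matrix()
print(s['t'],s['tool_pos'],s['opening'],s['force'],s['wrist_torque'],s['q'],'heading',np.degrees(np.arctan2(R[1,0],R[0,0])))
E
```

```text
8.5833 [0.4913 0.3062 0.0191] 0.011778450655014327 [-1.078   6.4717  0.6237] [ 1.0755  0.3265 -0.089 ] [0.4677 0.2293 1.7159 0.0016 1.1958 2.1046] heading -3.818852412052808
```

carry_out --commands '[[[0, 0, 0, 3], [0, 0, 0, 2], [0, 0, 0, 1.5], [0, 0, 0, 0], [0, 0, 0, 0]]]'

```text
t: 9.0
tool_pos: [0.4912, 0.3062, 0.0191]
orientation: [-3.128, 0.28, 0.001]
force: [-1.7, 5.3, 0.9]
opening: 0.0119
```

```bash
python3 - <<'E'
from h import *
from scipy.spatial.transform import Rotation as Ro
np.set_printoptions(precision=4,suppress=True)
s=robot.read_state(); R=Ro.from_rotvec(s['orientation']).as_matrix()
print(s['t'],s['tool_pos'],s['opening'],s['force'],s['wrist_torque'],s['q'],'heading',np.degrees(np.arctan2(R[1,0],R[0,0])))
E
```

```text
9.0 [0.4912 0.3062 0.0191] 0.011851127144272802 [-1.711   5.2729  0.9264] [1.0199 0.4041 0.3966] [0.4679 0.2293 1.716  0.0015 1.196  2.217 ] heading -10.248125412376666
```

The yaw moment has risen from about 0.09 to 0.40 N m, so the button is against its stop. Releasing and lifting to look.

carry_out --commands '[[[0, 0, 0, 0], [0, 0, 0, 0], [0, 0, 0, 0], [0, 0, 0, 0]]]' --claw 4

```text
t: 9.33
tool_pos: [0.4916, 0.3048, 0.0188]
orientation: [3.128, -0.285, -0.0]
force: [-0.2, -0.4, -0.3]
opening: 0.0338
```

carry_out --commands '[[[0, 0, -1.0, 0], [0, 0, -3.0, 0], [0, 0, -4.0, 0], [0, 0, -4.0, 0], [0, 0, -4, 0], [0, 0, -3.0, 0], [-3.0, 0, -2.0, 0], [0, 0, 0, 0], [0, 0, 0, 0]]]'

```text
t: 10.08
tool_pos: [0.4625, 0.3114, 0.2318]
orientation: [-3.126, 0.284, -0.006]
force: [0.9, -0.1, 0.7]
opening: 0.0399
```

```bash
python3 - <<'E'
from h import *
np.set_printoptions(precision=4,suppress=True)
s=robot.read_state(); print(s['t'],s['tool_pos'],s['orientation'],s['force'])
im,p=cam('wrist','w9.png'); np.savez('w9.npz',im=im,**p)
print(proj(p,[[.4925,.305,.056],[.569,.2955,.022]]))
E
```

```text
10.0833 [0.4625 0.3114 0.2318] [-3.1262  0.2843 -0.006 ] [ 0.9286 -0.1376  0.7043]
[[254.1407 152.5167]
 [250.8901  92.6409]]
```

View pics/w9.png

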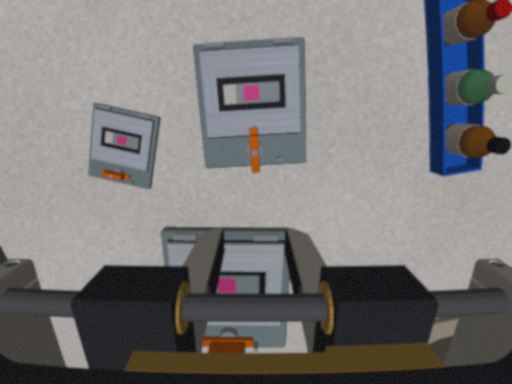

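The bar at (254,150) now reaches over the frame. I'll measure its angle relative to the stage.

```bash
python3 - <<'E'
from h import *
np.set_printoptions(precision=4,suppress=True)
im,p=ld('w9.npz')
hsv=cv2.cvtColor(im,cv2.COLOR_RGB2HSV)
a=cv2.resize(im[30:180,180:320],None,fx=4,fy=4,interpolation=cv2.INTER_CUBIC); cv2.imwrite('pics/w9c.png',a[:,:,::-1])
b=blob(im,(3,140,80),(20,255,255),(254,150),30); Q=plane(p,b[2],.04)[:,:2]; ax=axis(Q);ax*=np.sign(ax[0]); print(b[0],b[1],'bar heading',np.degrees(np.arctan2(ax[1],ax[0])),Q.mean(0))
pk=blob(im,*PNK,(251,92),20); print(plane(p,[pk[0]],.022))
E
```

```text
[253.4398 138.6867] 166 bar heading -8.38187110785468 [0.5088 0.303 ]
[[0.5692 0.2954 0.022 ]]
```

View pics/w9c.png

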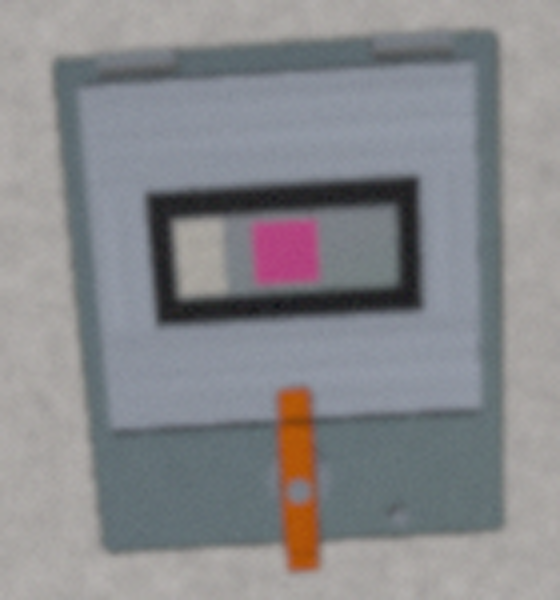

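Bar heading is -8° against stage -7.1°, and the moment reached the stop, so it is secured. Now the viewer, from w1/top/scene first.

```bash
python3 - <<'E'
from h import *
np.set_printoptions(precision=4,suppress=True)
W=ld('w1.npz');T=load('top');S=load('scene')
obs=[]
for (im,p),n in zip((W,T,S),[(288,98),(352,170),(202,265)]):
    b=blob(im,(55,90,40),(88,255,255),n,18); Q=plane(p,b[2],.1)[:,:2];a=axis(Q);a*=np.sign(a[1])
    print(b[0],b[1],plane(p,[b[0]],.105)[0],'heading',np.degrees(np.arctan2(a[1],a[0]))); obs.append((p,b[0]))
print(tri(obs),tri(obs[:2]),tri([obs[0],obs[2]]))
a=cv2.resize(W[0][70:130,240:330],None,fx=8,fy=8,interpolation=cv2.INTER_CUBIC); cv2.imwrite('pics/w1c.png',a[:,:,::-1])
b=blob(W[0],(20,150,100),(32,255,255),(203,137),25); print('jar lid',plane(W[1],[b[0]],.052))
E
```

```text
[286.8824  97.399 ] 629 [ 0.5948 -0.3004  0.105 ] heading 110.1911546313026
[350.8037 169.1215] 107 [ 0.5928 -0.2978  0.105 ] heading 109.50777038732669
[199.7926 264.3564] 188 [ 0.596  -0.3001  0.105 ] heading 109.5825169099004
[ 0.5942 -0.2992  0.1025] [ 0.5961 -0.3026  0.0824] [ 0.5953 -0.3001  0.1043]
jar lid [[ 0.4878 -0.2011  0.052 ]]
```

View pics/w1c.png

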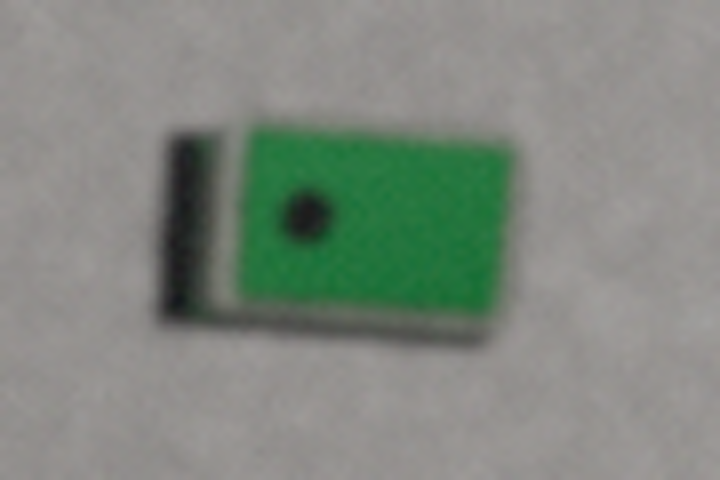

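carry_out --commands '[[[1.5, 3.6, -0.2, 0], [1.5, 3.6, -0.2, 0], [1.5, 3.6, -0.2, 0], [1.5, 3.6, -0.2, 0], [1.5, 3.6, -0.2, 0], [1.5, 3.6, -0.2, 0], [1.5, 3.6, -0.2, 0], [1.5, 3.6, -0.2, 0], [1.5, 3.6, -0.2, 0], [1.5, 3.6, -0.2, 0], [1.5, 3.6, -0.2, 0], [1.5, 3.6, -0.2, 0], [1.5, 3.6, -0.2, 0], [1.5, 3.6, -0.2, 0], [1.5, 3.6, -0.2, 0], [1.5, 3.6, 0, 0], [0, 0, 0, -7.1], [0, 0, 0, -7.1], [0, 0, 0, -7.1]]]' --claw 6.5

```text
t: 11.72
tool_pos: [0.5923, -0.3009, 0.2555]
orientation: [-3.124, -0.303, 0.006]
force: [0.3, 1.1, 0.2]
opening: 0.0652
```

carry_out --commands '[[[0, 0, 0, -7.1], [0, 0, 0, -7.1], [0, 0, 0, -7.1], [0, 0, 0, -7.1], [0, 0, 0, -7.1], [0, 0, 0, -7.1], [0, 0, 0, -7.1], [0, 0, 0, -7.1], [0, 0, 0, -7.1], [0, 0, 0, -7.1], [0, 0, 0, -7.1], [0, 0, 0, -7.1], [0, 0, 0, -7.1], [0, 0, 0, -7.1], [0, 0, 0, 0], [0, 0, 0, 0]]]'

```text
t: 13.05
tool_pos: [0.5929, -0.2996, 0.257]
orientation: [-1.801, -2.571, 0.001]
force: [0.1, 0.2, -0.5]
opening: 0.0649
```

```bash
python3 - <<'E'
from h import *
from scipy.spatial.transform import Rotation as Ro
np.set_printoptions(precision=4,suppress=True)
s=robot.read_state(); R=Ro.from_rotvec(s['orientation']).as_matrix(); print(s['t'],s['tool_pos'],s['orientation'],s['q'],'heading',np.degrees(np.arctan2(R[1,0],R[0,0])),s['force'])
im,p=cam('wrist','w10.png'); np.savez('w10.npz',im=im,**p)
print(proj(p,[[.595,-.3005,.105]]))
b=blob(im,(55,90,40),(88,255,255),(254,170),60); print(b[0],b[1])
Q=plane(p,b[2],.105)[:,:2];a=axis(Q);print(np.degrees(np.arctan2(a[1],a[0])),plane(p,[b[0]],.105))
a=cv2.resize(im[90:240,160:350],None,fx=4,fy=4,interpolation=cv2.INTER_CUBIC); cv2.imwrite('pics/w10c.png',a[:,:,::-1])
E
```

```text
13.05 [ 0.5929 -0.2996  0.257 ] [-1.8006 -2.5709  0.0006] [-0.545   0.2937  1.1946 -0.0002  1.6562 -0.8938] heading 109.98607316194871 [ 0.1239  0.2173 -0.4907]
[[255.8639 179.0474]]
[255.7203 177.5236] 783
108.25910037251553 [[ 0.5942 -0.2987  0.105 ]]
```

View pics/w10c.png

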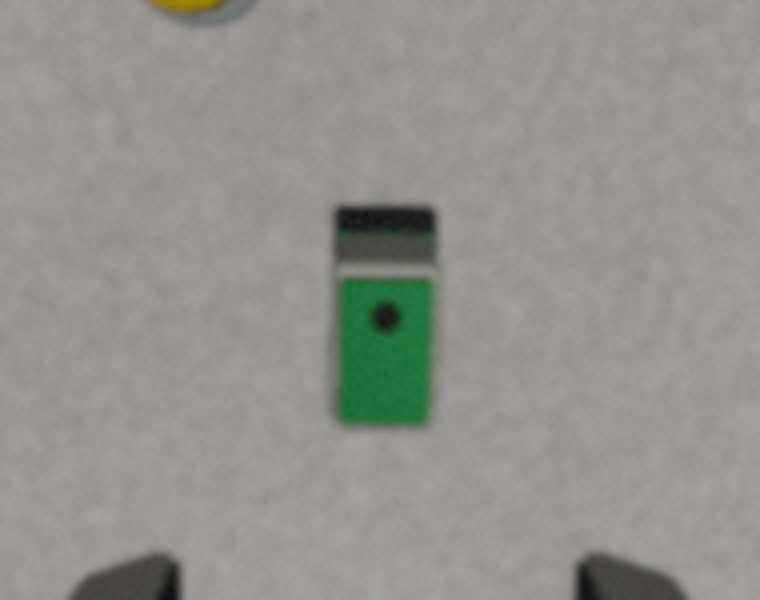

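The viewer is centred between the fingers, cap at (255.7,177.5), centre about (0.5945,-0.2995), triangulated cap height 0.104. Descending in two stages.

carry_out --commands '[[[-0.05, 0.15, 3.5, 0.9], [0, 0, 4.0, 0], [0, 0, 4.0, 0], [0, 0, 3.0, 0], [0, 0, 1.5, 0], [0, 0, 0, 0], [0, 0, 0, 0]]]'

```text
t: 13.68
tool_pos: [0.5942, -0.299, 0.0977]
orientation: [-1.818, -2.558, 0.0]
force: [-0.3, -0.3, 0.5]
opening: 0.0648
```

```bash
python3 - <<'E'
from h import *
np.set_printoptions(precision=4,suppress=True)
s=robot.read_state(); print(s['t'],s['tool_pos'],s['orientation'],s['force'])
im,p=cam('scene'); a=cv2.resize(im[200:320,140:280],None,fx=5,fy=5,interpolation=cv2.INTER_CUBIC); cv2.imwrite('pics/s11.png',a[:,:,::-1])
im,p=cam('wrist','w11.png');np.savez('w11.npz',im=im,**p)
E
```

```text
13.6833 [ 0.5942 -0.299   0.0977] [-1.8184 -2.5583  0.0004] [-0.3125 -0.2979  0.5099]
```

View pics/s11.png

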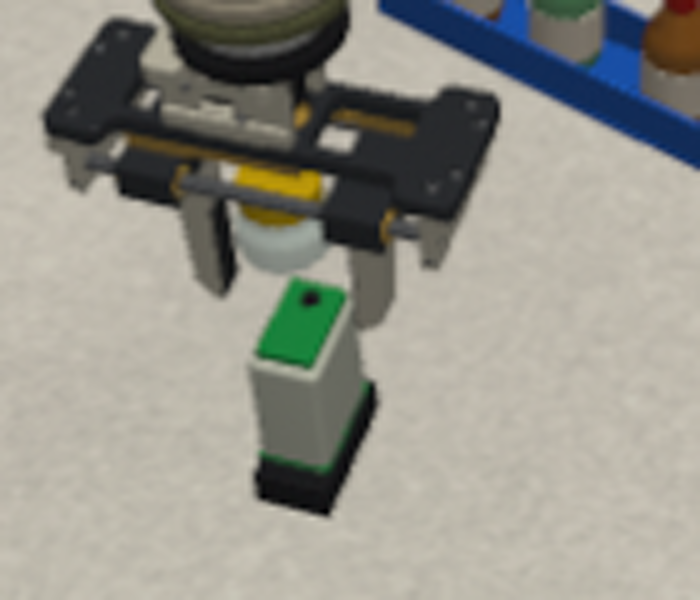

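View pics/w11.png

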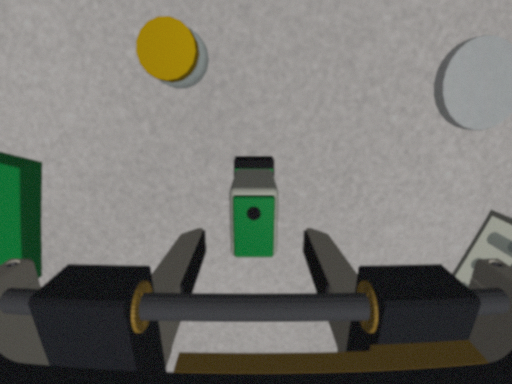

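carry_out --commands '[[[0, 0, 2.0, 0], [0, 0, 2.0, 0], [0, 0, 1.2, 0], [0, 0, 0.8, 0], [0, 0, 0, 0], [0, 0, 0, 0]]]'

```text
t: 14.28
tool_pos: [0.5955, -0.2996, 0.0397]
orientation: [1.817, 2.562, 0.0]
force: [-0.1, -0.1, 0.5]
opening: 0.0652
```

```bash
python3 - <<'E'
from h import *
np.set_printoptions(precision=4,suppress=True)
s=robot.read_state(); print(s['t'],s['tool_pos'],s['orientation'],s['force'])
im,p=cam('scene'); a=cv2.resize(im[200:320,140:280],None,fx=5,fy=5,interpolation=cv2.INTER_CUBIC); cv2.imwrite('pics/s12.png',a[:,:,::-1])
im,p=cam('wrist','w12.png');np.savez('w12.npz',im=im,**p)
E
```

```text
14.2833 [ 0.5955 -0.2996  0.0397] [1.8168 2.5622 0.0001] [-0.1164 -0.0628  0.5247]
```

View pics/s12.png

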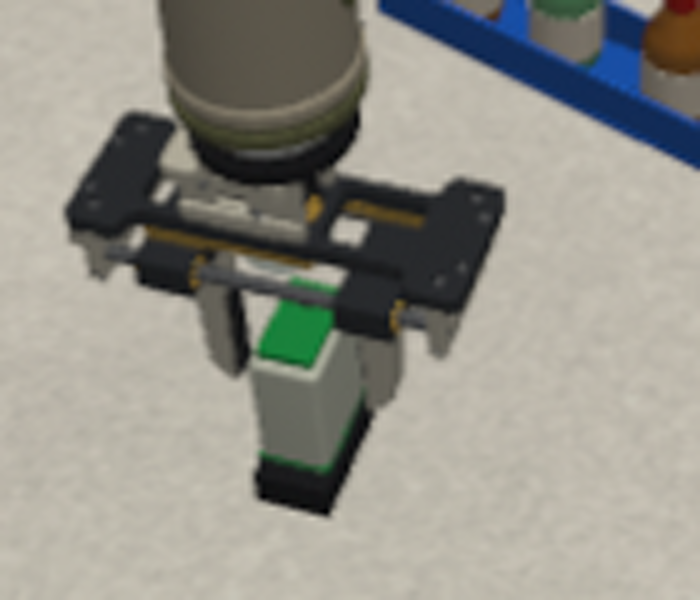

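View pics/w12.png

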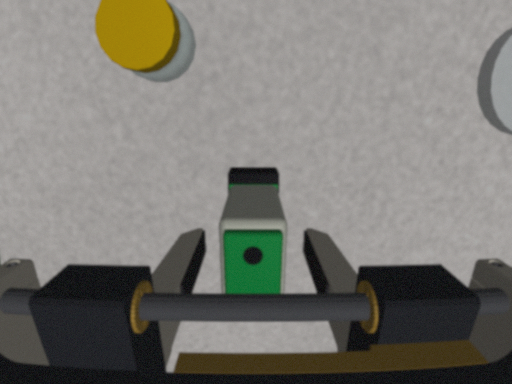

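carry_out --commands '[[[0, 0, 0, 0], [0, 0, 0, 0], [0, 0, 0, 0], [0, 0, 0, 0], [0, 0, 0, 0], [0, 0, 0, 0]]]' --claw 2 --grip_force 35

```text
t: 14.88
tool_pos: [0.5951, -0.2994, 0.0391]
orientation: [1.817, 2.563, -0.0]
force: [-0.3, 0.2, 0.4]
opening: 0.0357
```

carry_out --commands '[[[0, 0, 0, 0], [0, 0, -0.5, 0], [0, 0, -1.0, 0], [0, 0, -1.5, 0], [0, 0, 0, 0], [0, 0, 0, 0]]]'

```text
t: 15.38
tool_pos: [0.5966, -0.3002, 0.0716]
orientation: [1.814, 2.56, 0.001]
force: [-0.7, -0.2, -2.7]
opening: 0.0363
```

```bash
python3 - <<'E'
from h import *
np.set_printoptions(precision=4,suppress=True)
s=robot.read_state(); print(s['t'],s['tool_pos'],s['orientation'],s['force'],s['wrist_torque'],s['opening'])
im,p=cam('scene'); a=cv2.resize(im[200:320,140:280],None,fx=5,fy=5,interpolation=cv2.INTER_CUBIC); cv2.imwrite('pics/s13.png',a[:,:,::-1])
im,p=cam('wrist','w13.png');np.savez('w13.npz',im=im,**p)
E
```

```text
15.3833 [ 0.5966 -0.3002  0.0716] [1.8144 2.5595 0.0005] [-0.7429 -0.1595 -2.6893] [ 0.007  -0.0849  0.0817] 0.03625157904855797
```

View pics/s13.png

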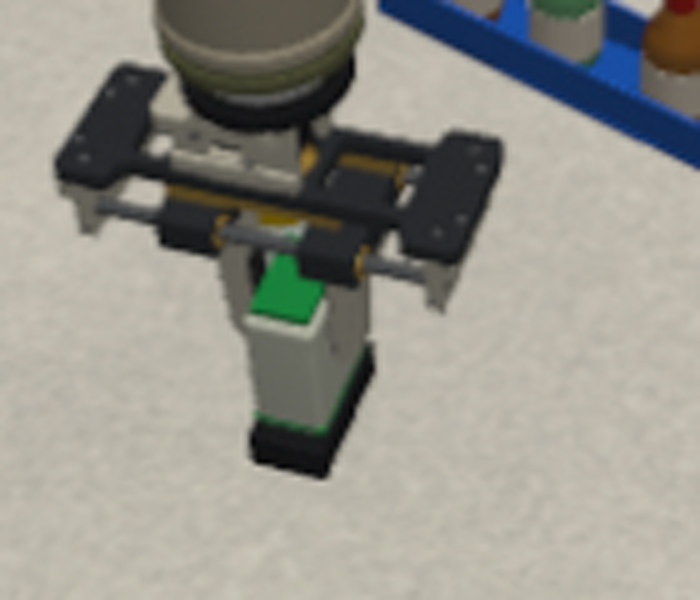

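View pics/w13.png

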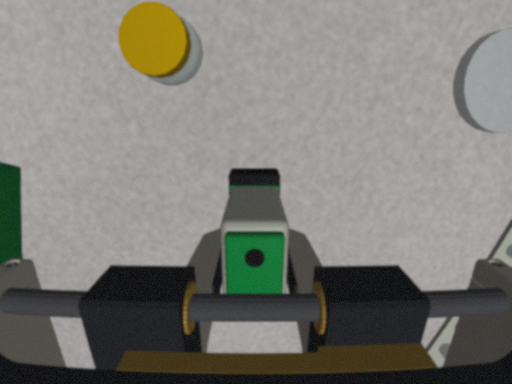

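Held: opening 36 mm, load 2.7 N, upright. TCP was 0.039 when the viewer stood on the bench. Lifting and crossing.

carry_out --commands '[[[0, 0, -1.5, 0], [0, 0, -2.5, 0], [0, 0, -3.0, 0], [0, 0, -3.0, 0], [0, 0, -2.5, 0], [0, 0, -1.5, 0], [0, 0, -1.0, 0], [0, 0, 0, 0]]]'

```text
t: 16.15
tool_pos: [0.5962, -0.3, 0.2225]
orientation: [1.814, 2.559, 0.001]
force: [0.8, 0.5, -1.3]
opening: 0.0355
```

carry_out --commands '[[[0.9, 0.27, 0, 0], [1.8, 0.53, 0, 0], [2.6, 0.78, 0, 0], [3.2, 0.95, 0, 0], [3.2, 0.95, 0, 0], [3.2, 0.95, 0, 0], [3.2, 0.95, 0, 0], [3.2, 0.95, 0, 0], [3.2, 0.95, 0, 0], [3.2, 0.95, 0, 0], [3.2, 0.95, 0, 0], [3.2, 0.95, 0, 0], [3.2, 0.95, 0, 0], [3.2, 0.95, 0, 0], [3.2, 0.95, 0, 0], [3.2, 0.95, 0, 0], [3.2, 0.95, 0, 0], [2.6, 0.78, 0, 0], [1.8, 0.53, 0, 0], [0.9, 0.27, 0, 0]]]'

```text
t: 17.82
tool_pos: [0.5646, 0.2806, 0.2162]
orientation: [-1.812, -2.563, 0.005]
force: [-0.1, -0.4, -1.6]
opening: 0.0357
```

carry_out --commands '[[[0.9, 0.27, 0, 1.5], [0, 0, 0, 3], [0, 0, 0, 4], [0, 0, 0, 4], [0, 0, 0, 4], [0, 0, 0, 4], [0, 0, 0, 3], [0, 0, 0, 2], [0, 0, 0, 0.9], [0, 0, 0, 0], [0, 0, 0, 0], [0, 0, 0, 0]]]'

```text
t: 18.82
tool_pos: [0.5663, 0.287, 0.2185]
orientation: [-2.353, -2.081, 0.001]
force: [0.4, 0.6, -2.7]
opening: 0.0362
```

```bash
python3 - <<'E'
from h import *
from scipy.spatial.transform import Rotation as Ro
np.set_printoptions(precision=4,suppress=True)
s=robot.read_state(); R=Ro.from_rotvec(s['orientation']).as_matrix(); print(s['t'],s['tool_pos'],s['orientation'],s['q'],'heading',np.degrees(np.arctan2(R[1,0],R[0,0])),s['force'],s['opening'])
print('tool delta to slide',R.T@(np.array([.5692,.2955,.071])-s['tool_pos']))
im,p=cam('wrist','w14.png');np.savez('w14.npz',im=im,**p)
im,p=cam('scene','s14.png');np.savez('s14.npz',im=im,**p)
im,p=cam('top','t14.png');np.savez('t14.npz',im=im,**p)
E
```

```text
18.8167 [0.5663 0.287  0.2185] [-2.3532 -2.0811  0.0012] [ 0.3884  0.2177  1.3527 -0.      1.572   0.511 ] heading 82.97774662314778 [ 0.4002  0.6363 -2.7025] 0.036184903258199876
tool delta to slide [0.0088 0.0019 0.1475]
```

View pics/s14.png

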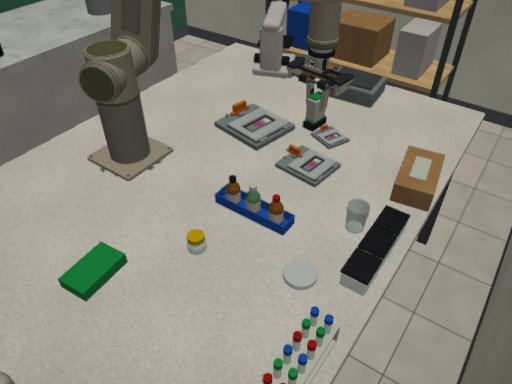

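View pics/w14.png

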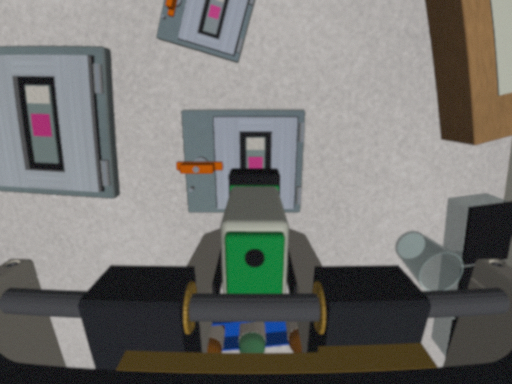

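```bash
python3 - <<'E'
from h import *
from scipy.spatial.transform import Rotation as Ro
np.set_printoptions(precision=4,suppress=True)
im,p=ld('w14.npz'); tp=np.array([.5663,.287,.2185]); R=Ro.from_rotvec([-2.3532,-2.0811,.0012]).as_matrix()
a=cv2.resize(im[155:305,200:310],None,fx=5,fy=4,interpolation=cv2.INTER_CUBIC); cv2.imwrite('pics/w14c.png',a[:,:,::-1])
gm=cv2.inRange(cv2.cvtColor(im,cv2.COLOR_RGB2HSV),(55,90,40),(88,255,255)); 
ys,xs=np.where(gm[225:290,215:295]); print('cap px',xs.min()+215,xs.max()+215,ys.min()+225)
dk=im[165:180,205:305].max(2); 
for r in range(5,15): 
    q=np.where(dk[r]<60)[0]; print(r+165,q.min()+205 if len(q) else None,q.max()+205 if len(q) else None)
col=im[160:200,255].max(1); print(col)
for nm,uv,z in (('foot bot front L/R',[(230,170),(279.5,170)],-.0393),('foot top front',[(230,184),(279.5,184)],-.0173)):
    X=plane(p,uv,tp[2]+z); print(nm,(X-tp)@R)
# predicted for a centred upright viewer
V=[(.036,-.02,.0393),(.036,.02,.0393),(.036,-.02,.0173),(.036,.02,.0173),(.028,-.018,-.0587),(.028,.018,-.0587)]
print(proj(p,[tp+R@np.array(v) for v in V]))
E
```

```text
cap px 225 283 232
170 232 276
171 231 277
172 231 277
173 231 277
174 230 278
175 230 278
176 230 278
177 230 278
178 230 278
179 230 278
[171 172 173 172 169 173 168 154 103  49  28  14  15  23  30  30  29  30
  34  33  34  32  28  33  42  62  81  87  84  85  82  85  86  84  86  87
  85  85  84  83]
foot bot front L/R [[ 0.0339 -0.0197  0.0393]
 [ 0.0338  0.0216  0.0393]]
foot top front [[ 0.0276 -0.018   0.0173]
 [ 0.0276  0.0198  0.0173]]
[[229.5723 167.484 ]
 [277.6179 167.4479]
 [227.1047 173.3028]
 [280.0007 173.2632]
 [217.4662 222.2774]
 [289.1948 222.2291]]
```

View pics/w14c.png

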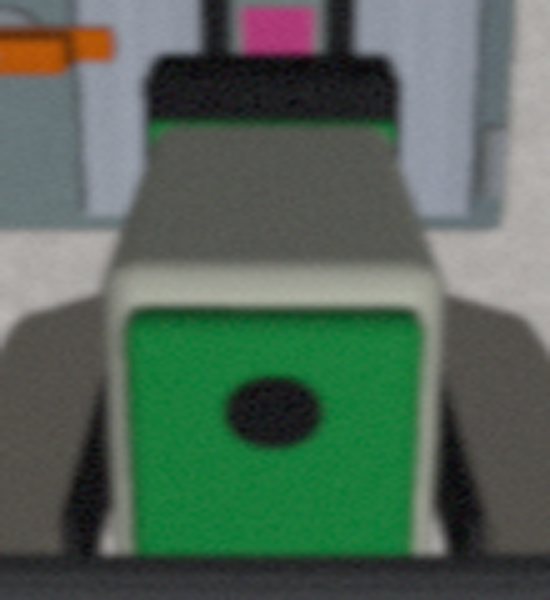

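Offsets of the held viewer from the TCP are below about 1 mm and the tilt about 1°. Centring and descending most of the way.

carry_out --commands '[[[0.45, 0.1, 0.5, 0], [0.45, 0.05, 1.0, 0], [0, 0, 2.0, 0], [0, 0, 2.5, 0], [0, 0, 2.5, 0], [0, 0, 2.0, 0], [0, 0, 1.0, 0], [0, 0, 0.7, 0], [0, 0, 0, 0], [0, 0, 0, 0], [0, 0, 0, 0]]]'

```text
t: 19.88
tool_pos: [0.5703, 0.2966, 0.0987]
orientation: [2.353, 2.08, 0.004]
force: [0.2, 0.3, -1.5]
opening: 0.0357
```

```bash
python3 - <<'E'
from h import *
from scipy.spatial.transform import Rotation as Ro
np.set_printoptions(precision=4,suppress=True)
s=robot.read_state(); print(s['t'],s['force'],s['opening'])
P=[s['tool_pos']]
for i,(n,f) in enumerate((('wrist','w15.png'),('scene','s15.png'),('top','t15.png'))):
    im,p=cam(n,f);np.savez(f[:3]+'.npz',im=im,**p); s=robot.read_state(); P.append(s['tool_pos'])
print(np.array(P)); R=Ro.from_rotvec(s['orientation']).as_matrix(); print('heading',np.degrees(np.arctan2(R[1,0],R[0,0])),R[:,2])
print('tool delta',R.T@(np.array([.5692,.2955,.0713])-np.mean(P,0)))
im=ld('s15.npz')[0]; a=cv2.resize(im[90:200,240:360],None,fx=5.4,fy=5.4,interpolation=cv2.INTER_CUBIC); cv2.imwrite('pics/s15c.png',a[:,:,::-1])
E
```

```text
19.8833 [ 0.1794  0.3318 -1.519 ] 0.03570903332969531
[[0.5703 0.2966 0.0987]
 [0.5704 0.2966 0.0989]
 [0.5703 0.2965 0.0988]
 [0.5701 0.2965 0.0986]]
heading 82.93404509953878 [ 0.0024  0.001  -1.    ]
tool delta [-0.0012 -0.001   0.0275]
```

View pics/s15c.png

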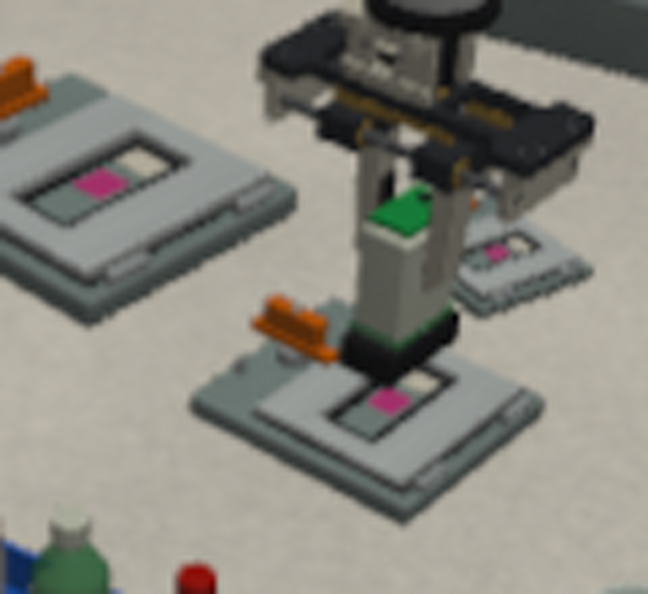

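View pics/w15.png

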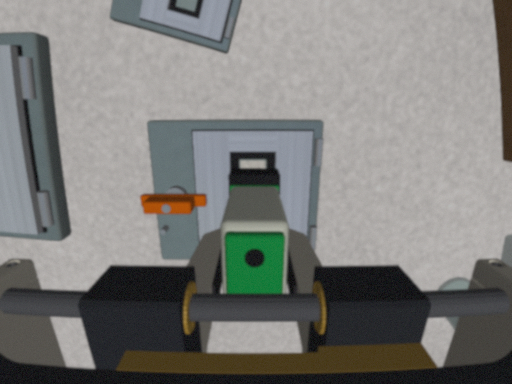

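```bash
python3 - <<'E'
from h import *
np.set_printoptions(precision=4,suppress=True)
im,p=ld('s15.npz'); h=np.radians(-7.1); ex=np.array([np.cos(h),np.sin(h),0]); ey=np.array([-ex[1],ex[0],0])
c=np.array([.5702,.2965,.0594])
V=[c+a*ex+b*ey for a,b in((-.02,-.036),(.02,-.036),(.02,.036))]
f=lambda q:(q-[240,90]+.4)*5.4
print('pred foot',f(proj(p,V)))
s=np.array([.5692,.2955,.022]);print('pred pink',f(proj(p,[s])))
W=[np.r_[s[:2],.026]+a*ex+b*ey for a,b in((-.022,-.046),(.022,-.046),(.022,.046))]
print('pred window',f(proj(p,W)))
wi,wp=ld('w15.npz')
# wrist: window far edge
W=[np.r_[s[:2],.026]+a*ex+b*ey for a,b in((-.022,.046),(.022,.046))]; print(proj(wp,W))
W=[np.r_[s[:2],.022]+a*ex+b*ey for a,b in((-.013,.038),(.013,.038))]; print('slide end',proj(wp,W))
W=[c+a*ex+b*ey for a,b in((-.02,.036),(.02,.036))]; print('foot',proj(wp,W))
a=cv2.resize(wi[140:200,215:295],None,fx=9,fy=9,interpolation=cv2.INTER_CUBIC); cv2.imwrite('pics/w15c.png',a[:,:,::-1])
E
```

```text
pred foot [[335.8889 368.0813]
 [388.5694 394.4924]
 [458.2284 343.0088]]
pred pink [[390.3002 404.315 ]]
pred window [[317.5568 417.8814]
 [374.6168 447.4163]
 [462.5604 380.8954]]
[[229.115  151.2178]
 [275.9106 151.1917]]
slide end [[239.0247 158.9227]
 [266.0548 158.9064]]
foot [[229.4498 167.571 ]
 [277.4649 167.5419]]
```

View pics/w15c.png

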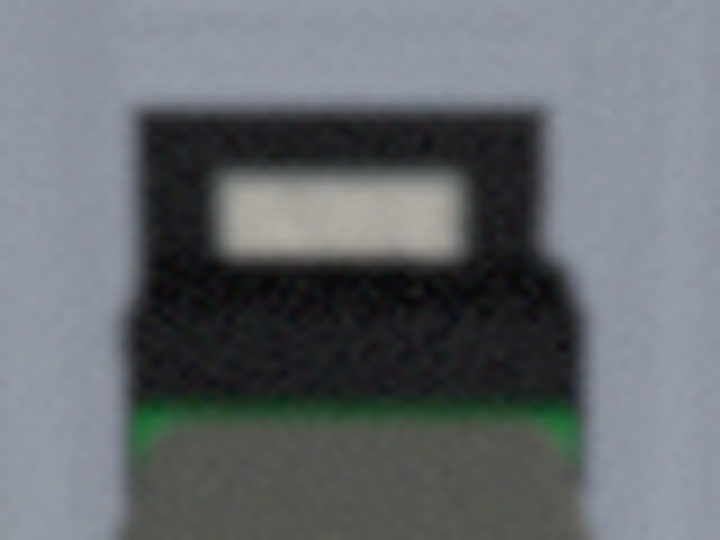

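carry_out --commands '[[[-0.07, -0.16, 0.6, 0], [0, 0, 0.8, 0], [0, 0, 0.6, 0], [0, 0, 0.3, 0], [0, 0, 0, 0], [0, 0, 0, 0], [0, 0, 0, 0]]]'

```text
t: 20.62
tool_pos: [0.5675, 0.2956, 0.074]
orientation: [2.354, 2.08, 0.0]
force: [0.5, 0.1, -2.2]
opening: 0.036
```

```bash
python3 - <<'E'
from h import *
from scipy.spatial.transform import Rotation as Ro
np.set_printoptions(precision=4,suppress=True)
s=robot.read_state(); print(s['t'],s['force'],s['opening'],s['tool_pos'])
im,p=cam('scene');np.savez('s16.npz',im=im,**p); s=robot.read_state(); tp=s['tool_pos'];print(tp)
wi,wp=cam('wrist');np.savez('w16.npz',im=wi,**wp)
h=np.radians(-7.1); ex=np.array([np.cos(h),np.sin(h),0]); ey=np.array([-ex[1],ex[0],0])
f=lambda q:(q-[280,115]+.4)*10
for z in(.0393,.036,.033):
  V=[tp-[0,0,z]+a*ex+b*ey for a,b in((-.02,-.036),(.02,-.036),(.02,.036))]
  print(z,f(proj(p,V)).tolist())
s=np.array([.5692,.2955,.026]);W=[s+a*ex+b*ey for a,b in((-.022,-.046),(.022,-.046),(.022,.046))]
print('pred window',f(proj(p,W)).tolist())
a=cv2.resize(im[115:173,280:350],None,fx=10,fy=10,interpolation=cv2.INTER_CUBIC); cv2.imwrite('pics/s16c.png',a[:,:,::-1])
a=cv2.resize(wi[140:200,215:295],None,fx=9,fy=9,interpolation=cv2.INTER_CUBIC); cv2.imwrite('pics/w16c.png',a[:,:,::-1])
W=[s+a*ex+b*ey for a,b in((-.022,.046),(.022,.046))]; print(proj(wp,W))
E
```

```text
20.6167 [ 0.5009  0.1044 -2.218 ] 0.03599901452625088 [0.5675 0.2956 0.074 ]
[0.5678 0.2956 0.0743]
0.0393 [[209.44020321403877, 489.66068671130154], [305.6968486877255, 538.8386807691477], [433.66809318820026, 442.90484872092145]]
0.036 [[210.08637918967304, 481.72087708685604], [306.4975983895905, 530.8591758442727], [434.6312309887687, 435.0116826567179]]
0.033 [[210.67538878921903, 474.48247332283836], [307.22753769554765, 523.5842633172634], [435.5091192016939, 427.8161329439589]]
pred window [[188.06808217116236, 523.8544289467648], [293.7348433140519, 578.548718540338], [456.5933430511441, 455.3618465133328]]
[[229.5456 153.7753]
 [281.0785 153.7676]]
```

View pics/s16c.png

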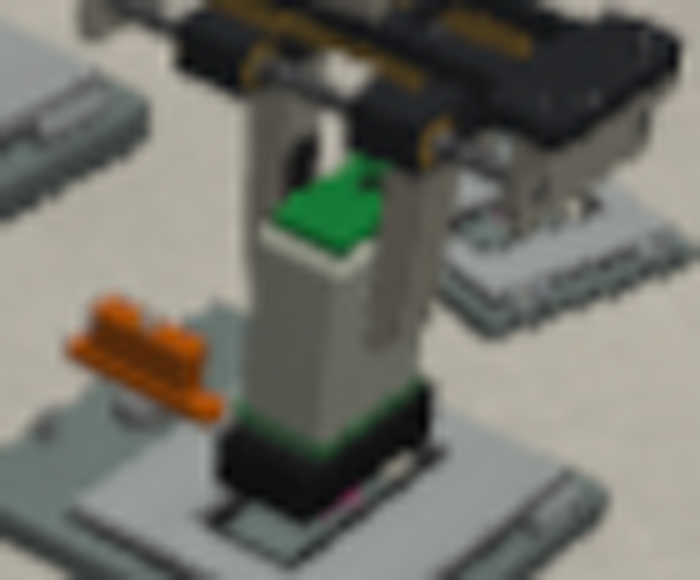

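View pics/w16c.png

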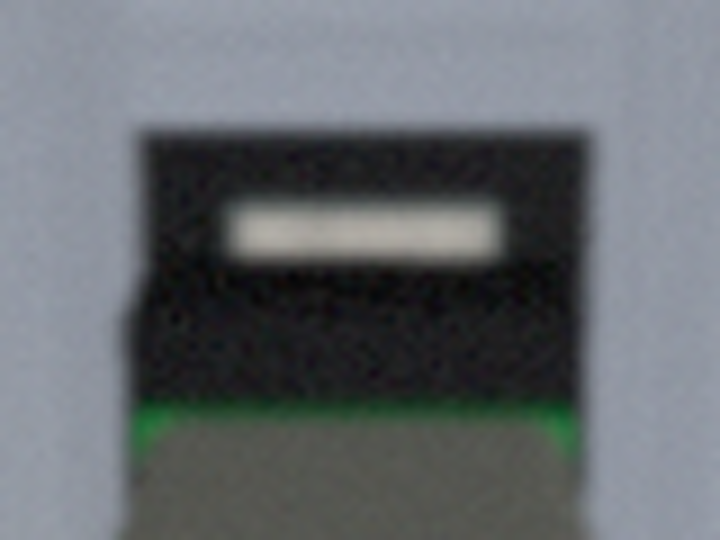

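carry_out --commands '[[[0.03, 0.1, 0.1, 0], [0, 0, 0.15, 0], [0, 0, 0, 0], [0, 0, 0, 0], [0, 0, 0, 0], [0, 0, 0, 0], [0, 0, 0, 0], [0, 0, 0, 0]]]'

```text
t: 21.38
tool_pos: [0.5685, 0.2957, 0.0715]
orientation: [-2.354, -2.08, -0.0]
force: [0.4, -0.1, -1.8]
opening: 0.0356
```

```bash
python3 - <<'E'
from h import *
from scipy.spatial.transform import Rotation as Ro
np.set_printoptions(precision=4,suppress=True)
s=robot.read_state(); print(s['t'],s['force'],s['opening'],s['tool_pos'])
wi,wp=cam('wrist','w17.png');np.savez('w17.npz',im=wi,**wp)
s=robot.read_state(); tp=s['tool_pos']; R=Ro.from_rotvec(s['orientation']).as_matrix(); print(tp,'heading',np.degrees(np.arctan2(R[1,0],R[0,0])),R[:,2])
im,p=cam('scene','s17.png');im,p=cam('top','t17.png')
a=cv2.resize(wi[140:200,215:295],None,fx=9,fy=9,interpolation=cv2.INTER_CUBIC); cv2.imwrite('pics/w17c.png',a[:,:,::-1])
E
```

```text
21.3833 [ 0.3823 -0.121  -1.8256] 0.03556248300327107 [0.5685 0.2957 0.0715]
[0.5685 0.2958 0.0715] heading 82.93627271769631 [ 0.0001  0.0001 -1.    ]
```

View pics/w17c.png

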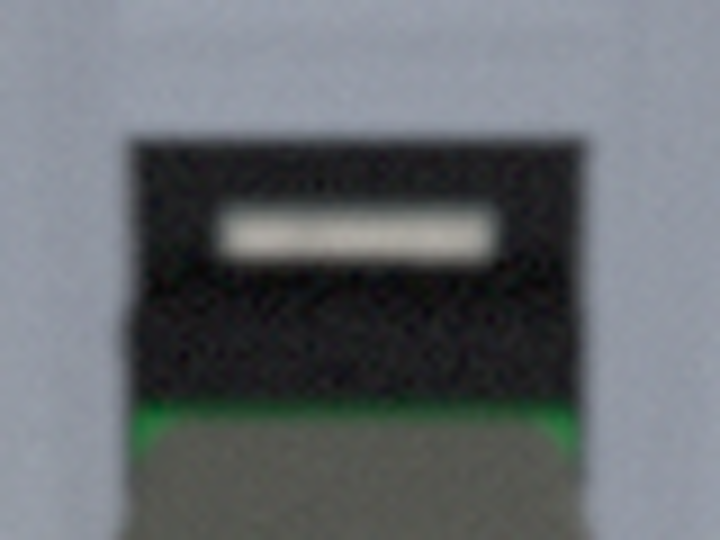

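View pics/s17.png

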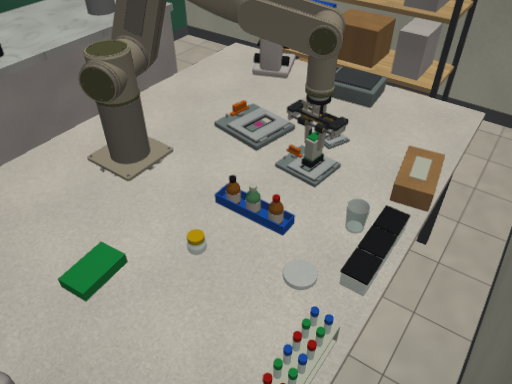

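Foot, window and slide share the same centre column (254.5), and the bystanders look unmoved. I'll compare them against the first picture, check stillness, then hand in.

```bash
python3 - <<'E'
from h import *
np.set_printoptions(precision=4,suppress=True)
a=cv2.imread('pics/scene0.png').astype(int);b=cv2.imread('pics/s17.png').astype(int)
for n,(x0,y0,x1,y1) in dict(slidebox=(55,240,130,300),jar=(183,228,210,256),tray_bottles=(212,172,296,232),petri=(280,258,320,290),beaker=(343,198,372,235)).items():
    d=np.abs(a-b)[y0:y1,x0:x1].max(2); print(n,'mean diff',d.mean(),'px>50:',(d>50).sum())
s=robot.read_state(); print(s['t'],s['dq'],s['tool_pos'],s['force'])
E
```

```text
slidebox mean diff 2.1493333333333333 px>50: 0
jar mean diff 2.5476190476190474 px>50: 2
tray_bottles mean diff 2.137103174603175 px>50: 0
petri mean diff 2.43203125 px>50: 0
beaker mean diff 2.1379310344827585 px>50: 0
21.5333 [-0.0001  0.0007 -0.0007 -0.0013  0.001  -0.0002] [0.5685 0.2957 0.0715] [-0.016   0.0789 -1.5625]
```

```bash
python3 -c "
from plant import robot
print(robot.close_job())"
```

```text
the job is handed in; nothing more can be done
None
```

I turned the orange turnbutton across the slide frame until it met its stop. I then carried the white viewer over the bottles and handed in at 21.5 s, still holding it over the slide.

**Last checks**
- **Turnbutton:** the bar measured about -8° against the stage's -7.1°, with one end over the frame. The turning moment had risen from 0.09 to 0.40 N m, which is how I knew it was at the stop. The frame lies shut.
- **Viewer position:** it is centred on the slide to about 1 mm, with its heading within 0.2° of the slide's long side. The wrist pictures suggest a tilt of about 1°.
- **Height:** the underside works out at about 10 mm above the glass, going by the arm's reading when the viewer stood on the bench. The scene camera puts it up to 3 mm higher; I trusted the arm's reading.
- **Stillness and contact:** joint speeds were near zero, and the forces I read showed nothing touching the stage.
- **Other objects:** the jar, box, tray with bottles, dish and beaker look unchanged from the first picture.

**What disagreed:** the fingertips sit about 20 mm behind the reported TCP, not 14 mm ahead of it as the text says. My first grip on the turnbutton therefore closed on air without touching anything. I measured the offset in the pictures and used it from then on.

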